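# Load the relay fixture and hold its ratchet lever on the third click

### The job

The first pocket of the relay fixture is already loaded: stand the two loose relays upright and fully down in the second pocket (two dots) and then the third (three dots), in that order, and leave the other parts on the bench alone. Only then take the upright black post of the ratchet lever and pull it round clockwise exactly three clicks, no further, which slides the keeper plate over the relays. The lever springs back when let go, so finish with the gripper's fingers still holding its post in the third notch (past the third click, short of the fourth).

Things in the scene. Friction and masses are not known exactly. Their poses are not given: they have to be found in the camera images.
- fixture: Aluminium base plate 140 (x) x 300 (y) x 10 mm, fixed to the bench; origin at the centre of its underside, z up; yaw up to 0.3 rad either way. On it a grey plastic nest (in its frame x -60 to 0, y -35 to 145 mm, top 19 mm above the bench) with three pockets in a row along y, the keeper plate behind them (+x), and the ratchet lever at the -y end.
- pocket1 (a point): Centre of the floor of pocket 1 (one dot, nearest the lever), 10 mm above the bench; axes as the fixture's. Pocket 32 (x) x 26 (y) mm, 9 mm deep with a 2 mm chamfer: 2 mm of play all round a relay. Already holds relay1.
- pocket2 (a point): Same for pocket 2 (two dots), the middle one, 60 mm farther along the fixture's +y.
- pocket3 (a point): Same for pocket 3 (three dots), the far one, 60 mm farther again.
- keeper_open (a point): Where the middle of the keeper plate's front edge lies while open (fixed in the fixture; 53 mm above the bench, the plate's top; it is 4 mm thick and 166 mm long in y). This is 14 mm behind the seated relays, whose tops are at 46 mm. Pulling the lever slides the plate towards the fixture's -x over them, 35 mm per rad.
- relay1: Relay already seated in pocket 1, same as the others; leave it.
- relay2: Loose plug-in relay: upright black block 28 (x) x 22 (y) x 36 mm, thin grey band, grey patch on top, 25 to 50 g, standing on the bench; origin at the centre of its underside, z up. Either loose relay may go in either pocket, either way round. Grip it across its 22 mm width with the fingertips at least 11 mm above its underside, so that they stay clear of the nest when it is seated.
- relay3: The other loose relay, identical to relay2.
- lever (a joint): Angle of the ratchet lever about its vertical hinge: 0 at rest, grows as it is pulled clockwise seen from above, stop at 1.42 rad. At value q the arm points to yaw -0.35 - q in the fixture's frame. A spring pulls it back (4 N at the post at rest, 8 N in the third notch), right to 0 when let go. Over the last 0.1 rad before a click the pull is up to 3 N more, over the next 0.1 rad as much less.
- hinge (a point): On the lever's vertical hinge axis, 10 mm above the bench; axes as the fixture's.
- post: Upright black post at the lever's end, the part to take: 14 mm diameter, smooth; origin at its foot, on its axis, 44 mm above the bench; top at 96 mm. Its axis is 85 mm from the hinge. It can be pinched from above in any direction and spins freely on the arm. The steel arm below it (16 mm wide) spans 36 to 44 mm above the bench.
- lever_end (a point): At the foot of the post, on top of the lever arm, 44 mm above the bench; x along the arm, outwards from the hinge, z up.
- click_ring: Brass ring, 92 mm wide, under the lever and round its hinge; a pawl on the arm clicks over its five pins. Still, but clamped up to 0.14 rad off either way, so clicks come at different lever angles. Origin on the hinge axis; x is its zero mark, along the resting arm at the middle setting. Clicks come with the arm 0.30, 0.56, 0.82, 1.08, 1.34 rad clockwise of x; third notch centre 0.95.
- capacitor: Bystander: black round capacitor with a bare metal top, 28 mm diameter, 34 mm tall, standing on the bench; origin at the centre of its underside.
- transformer: Bystander: small transformer with a copper winding, 36 x 34 x 32 mm; origin at the centre of its underside.
- tape: Bystander: roll of paper tape lying flat, 90 mm diameter, 24 mm high; origin at the centre of its underside.
- pliers: Bystander: small pliers lying flat, about 150 mm long, 12 mm high; origin at the rivet.
- driver: Bystander: screwdriver lying flat; origin near its middle, underside.
There are look-alikes about, which are no part of the job. Leave any purple look-alike of the relay2 alone.

How it is judged:
On the way, in this order (a step that is already met when the one before it is completed fails the run):
1. a loose relay is fully seated in pocket 2 and let go (((horizontal distance between relay2 and pocket2 below 0.004 m and z of relay2 in the frame of pocket2 below 0.003 m and angle between the z axis of relay2 and the z axis of fixture, either way round below 0.08 rad and angle between the x axis of relay2 and the x axis of fixture, either way round below 0.3 rad and contact force between the fingers and relay2 below 0.1 N) or (horizontal distance between relay3 and pocket2 below 0.004 m and z of relay3 in the frame of pocket2 below 0.003 m and angle between the z axis of relay3 and the z axis of fixture, either way round below 0.08 rad and angle between the x axis of relay3 and the x axis of fixture, either way round below 0.3 rad and contact force between the fingers and relay3 below 0.1 N)) and not ((horizontal distance between relay2 and pocket3 below 0.004 m and z of relay2 in the frame of pocket3 below 0.003 m and angle between the z axis of relay2 and the z axis of fixture, either way round below 0.08 rad and angle between the x axis of relay2 and the x axis of fixture, either way round below 0.3 rad and contact force between the fingers and relay2 below 0.1 N) or (horizontal distance between relay3 and pocket3 below 0.004 m and z of relay3 in the frame of pocket3 below 0.003 m and angle between the z axis of relay3 and the z axis of fixture, either way round below 0.08 rad and angle between the x axis of relay3 and the x axis of fixture, either way round below 0.3 rad and contact force between the fingers and relay3 below 0.1 N))), for 0.2 s.
2. the other relay is fully seated in pocket 3 and let go (((horizontal distance between relay2 and pocket2 below 0.004 m and z of relay2 in the frame of pocket2 below 0.003 m and angle between the z axis of relay2 and the z axis of fixture, either way round below 0.08 rad and angle between the x axis of relay2 and the x axis of fixture, either way round below 0.3 rad and contact force between the fingers and relay2 below 0.1 N) or (horizontal distance between relay3 and pocket2 below 0.004 m and z of relay3 in the frame of pocket2 below 0.003 m and angle between the z axis of relay3 and the z axis of fixture, either way round below 0.08 rad and angle between the x axis of relay3 and the x axis of fixture, either way round below 0.3 rad and contact force between the fingers and relay3 below 0.1 N)) and ((horizontal distance between relay2 and pocket3 below 0.004 m and z of relay2 in the frame of pocket3 below 0.003 m and angle between the z axis of relay2 and the z axis of fixture, either way round below 0.08 rad and angle between the x axis of relay2 and the x axis of fixture, either way round below 0.3 rad and contact force between the fingers and relay2 below 0.1 N) or (horizontal distance between relay3 and pocket3 below 0.004 m and z of relay3 in the frame of pocket3 below 0.003 m and angle between the z axis of relay3 and the z axis of fixture, either way round below 0.08 rad and angle between the x axis of relay3 and the x axis of fixture, either way round below 0.3 rad and contact force between the fingers and relay3 below 0.1 N))), for 0.2 s.
3. the lever is held by its post in the third notch (angle between the x axis of click_ring and the x axis of lever_end, either way round between 0.84 and 1.06 rad and contact force between the fingers and post above 1 N), for 0.3 s.
At the end, for the whole second after the job is handed in: The arm stands 0.84 to 1.06 rad clockwise of the click ring's zero mark (third notch; clicks at 0.82 and 1.08), at rest, the fingers pressing on its post with over 1 N; a relay in each of the three pockets, within 4 mm of the pocket's centre, less than 3 mm off its floor, upright within 0.08 rad (all of step 3 and velocity of joint lever between -0.1 and 0.1 rad/s and horizontal distance between relay1 and pocket1 below 0.004 m and z of relay1 in the frame of pocket1 below 0.003 m and angle between the z axis of relay1 and the z axis of fixture, either way round below 0.08 rad and angle between the x axis of relay1 and the x axis of fixture, either way round below 0.3 rad and ((horizontal distance between relay2 and pocket2 below 0.004 m and z of relay2 in the frame of pocket2 below 0.003 m and angle between the z axis of each of relay2, relay3 and the z axis of fixture, either way round below 0.08 rad and angle between the x axis of each of relay2, relay3 and the x axis of fixture, either way round below 0.3 rad and horizontal distance between relay3 and pocket3 below 0.004 m and z of relay3 in the frame of pocket3 below 0.003 m) or (horizontal distance between relay3 and pocket2 below 0.004 m and z of relay3 in the frame of pocket2 below 0.003 m and angle between the z axis of each of relay3, relay2 and the z axis of fixture, either way round below 0.08 rad and angle between the x axis of each of relay3, relay2 and the x axis of fixture, either way round below 0.3 rad and horizontal distance between relay2 and pocket3 below 0.004 m and z of relay2 in the frame of pocket3 below 0.003 m))); the arm keeps its last pose, push and grip.
It fails at once if the lever is pulled on past the fourth click (angle between the x axis of click_ring and the x axis of lever_end, either way round above 1.1 rad).
It fails at once if the lever is pulled before all three pockets are loaded (value of joint lever above 0.15 rad and not (horizontal distance between relay1 and pocket1 below 0.004 m and z of relay1 in the frame of pocket1 below 0.003 m and angle between the z axis of relay1 and the z axis of fixture, either way round below 0.08 rad and angle between the x axis of relay1 and the x axis of fixture, either way round below 0.3 rad and ((horizontal distance between relay2 and pocket2 below 0.004 m and z of relay2 in the frame of pocket2 below 0.003 m and angle between the z axis of each of relay2, relay3 and the z axis of fixture, either way round below 0.08 rad and angle between the x axis of each of relay2, relay3 and the x axis of fixture, either way round below 0.3 rad and horizontal distance between relay3 and pocket3 below 0.004 m and z of relay3 in the frame of pocket3 below 0.003 m) or (horizontal distance between relay3 and pocket2 below 0.004 m and z of relay3 in the frame of pocket2 below 0.003 m and angle between the z axis of each of relay3, relay2 and the z axis of fixture, either way round below 0.08 rad and angle between the x axis of each of relay3, relay2 and the x axis of fixture, either way round below 0.3 rad and horizontal distance between relay2 and pocket3 below 0.004 m and z of relay2 in the frame of pocket3 below 0.003 m)))).
It fails at once if another part on the bench is disturbed (moved more than 30 mm) (distance of any of capacitor, transformer, tape, pliers, driver from where it was at the start of the episode above 0.03 m).
It also fails if it takes over 67 s, if anything falls off the work surface, if the arm or the gripper's body presses on something with over 40 N, if the wrist force passes 120 N, or if a joint passes its speed limit or range.

### The arm

A 6-joint arm with a two-finger parallel gripper is mounted at the origin on the work surface. World frame = base frame: x ahead of the robot, y to its left, z up, the work surface at z = 0. Lengths are in m, angles in rad, forces in N, time in s.
With the tool pointing down it reaches from about 0.275 to 0.875 m from the base axis. Payload 12.5 kg.
Tool frame: the origin (TCP) lies midway between the tips of the shut fingers; the grasp point (between the pads) lies 19 mm behind it (arm.tcp_to_grasp is the distance from the TCP to the grasp point, in m); x points along the fingers, z is the direction in which the jaws open and shut, and the axes are right-handed (so a half turn about x gives the same grasp; the last joint's range is limited). The gripper opens to 85 mm and grips with 20 to 120 N. Pads are 22 mm wide; open, the fingers measure 114 mm over their backs; the gripper's body (76 mm by 85 mm) begins 54 mm behind the grasp point. The pads swing forward as they close: fully open they stand 13 mm farther back than shut.
Start: joints at [1.111, 0.351, 1.652, -0, 1.139, -0.085], TCP at [0.201, 0.512, 0.231] pointing down, gripper open.
Joint ranges: [-2.75, 2.75], [-0.79, 2.1], [0.01, 2.65], [-1.57, 4.71], [0.07, 3.14], [-2.87, 2.87]. Speed limits (rad/s): [2.22, 2.22, 2.79, 3.14, 3.14, 3.14].

### API

Orientations are given as a unit quaternion [w, x, y, z].
In Python, from workcell import arm gives the robot as it stands.
- The arm moves only by the shell command python3 -m crank 'ROWS' [OPENING] [FORCE]. ROWS is a JSON object of lists of equal length, an entry for each row: "dp": the shift along the tool's x, y, z each as a share of 0.15 m, from -1 to 1, a list of three; "rot": the turn, a rotation vector about the tool's x, y, z each as a share of pi rad, from -1 to 1, a list of three. A call has 1 to 20 rows; each row shifts and turns the pose as measured when the row begins, along the tool's axes as they then stand; what a row does not reach is not made up. A row lasts 1/12 s, in which the tool goes at most 41.7 mm and 7.16 degrees, less where a joint would pass 70% of its speed; a pose out of reach is approached as far as the arm can. A call with a number of a shift or a turn outside -1 to 1 is refused whole. A call with a gripper value outside its range is refused whole. OPENING is the opening, from -1 (shut) to 1 (fully open), set as the call begins (- or left out, the last holds). The fingers move at their own pace and stop on an object; FORCE is the grip in N (left out, the last holds). Time passes only in rows, so rows that do not move let the fingers close. It gives the time, the measured TCP pose, the force and the opening at its end, in the units of the state.
- arm.get_obs(): the state, without advancing time (a new reading comes with each control period).
- arm.grab_frame(name): name is "scene" or "top" or "wrist"; returns a dict with "img" (480x640x3 uint8, blue, green, red), "range_z" (480x640 float32, m along the optical axis (not along the pixel's ray), 0 where there is no reading), "mtx" (3x3 intrinsics, pixels), "pose" (4x4, takes a point from camera to world coordinates). Camera axes: x right, y up, looking along -z (the intrinsics and any distortion apply to the point x, -y, -z); pixel columns grow to the right and rows downward; lengths in m; the calibration is good to about 2 mm. A picture is of the moment at which its call begins.
- arm.job_done(): hands the job in, once; it reports no verdict.
The state is a dict: "time": time; "joints": joint angles; "joint_velocities": joint speeds; "joint_torque": joint torques, N m; "eef_pos": TCP position; "orientation": TCP orientation; "contact_force": force on the tool from outside, world axes, zero at the start; "ft_torque": the same for the moment, N m; "grip_width": finger opening in m.
Only numpy, scipy, OpenCV 4.12 (cv2) and the standard library are available. Lean on these libraries where they do the work, as an engineer would, in place of code of your own. Each camera call takes 0.05 s, during which the arm holds its last target.

## Working session

There is one attempt and no reset: what is moved stays moved. The work goes in short steps, Python scripts to look and compute and a shell command to move; the robot and the scene stay as the last step left them, time stands still between calls to the robot, and variables do not carry over. Pictures are saved under pics/ and viewed, and the job is handed in when it is done.

```bash
ls; mkdir -p pics
python3 - <<'E'
from workcell import arm
import cv2,numpy as np
print(arm.get_obs(), arm.tcp_to_grasp)
for n in ["scene","top","wrist"]:
    f=arm.grab_frame(n); cv2.imwrite(f"pics/{n}0.png",f["img"]); np.savez(f"{n}0.npz",**f); print(n,f["mtx"].tolist(),np.round(f["pose"],3).tolist())
E
```

```text
pics
{'time': 0.0, 'joints': array([ 1.11137805e+00,  3.51292276e-01,  1.65245188e+00,  2.57007877e-05,
        1.13906897e+00, -8.46060887e-02]), 'joint_velocities': array([ 0.00039755, -0.00154892, -0.00013846, -0.00034843,  0.00084775,
        0.00090404]), 'joint_torque': array([ 1.09333327e-03, -5.06106520e+01, -2.91411889e+01, -3.38779398e-05,
        4.41801472e-03, -9.01436835e-06]), 'eef_pos': array([0.20117734, 0.51152429, 0.23071716]), 'orientation': array([ 0.58402303, -0.3982914 ,  0.58478289,  0.39788193]), 'contact_force': array([-0.26713179, -0.20130472,  0.22047306]), 'ft_torque': array([ 0.04538447, -0.03132735, -0.02372061]), 'grip_width': 0.08543213254206068} 0.0187
scene [[461.147458672854, 0.0, 325.16693782447743], [0.0, 461.147458672854, 241.6301875555833], [0.0, 0.0, 1.0]] [[-0.9, -0.31, 0.307, 0.89], [0.436, -0.609, 0.663, 0.55], [-0.019, 0.73, 0.683, 0.693], [0.0, 0.0, 0.0, 1.0]]
top [[473.16018049148096, 0.0, 313.7030973102159], [0.0, 473.16018049148096, 242.267564363794], [0.0, 0.0, 1.0]] [[0.008, 0.996, -0.085, 0.536], [-1.0, 0.007, -0.006, -0.029], [-0.005, 0.085, 0.996, 0.99], [0.0, 0.0, 0.0, 1.0]]
wrist [[354.3441322590143, 0.0, 313.9243372529145], [0.0, 354.3441322590143, 231.598353908111], [0.0, 0.0, 1.0]] [[0.366, -0.886, -0.285, 0.127], [0.93, 0.349, 0.113, 0.542], [-0.001, -0.306, 0.952, 0.374], [0.0, 0.0, 0.0, 1.0]]
```

View pics/top0.png

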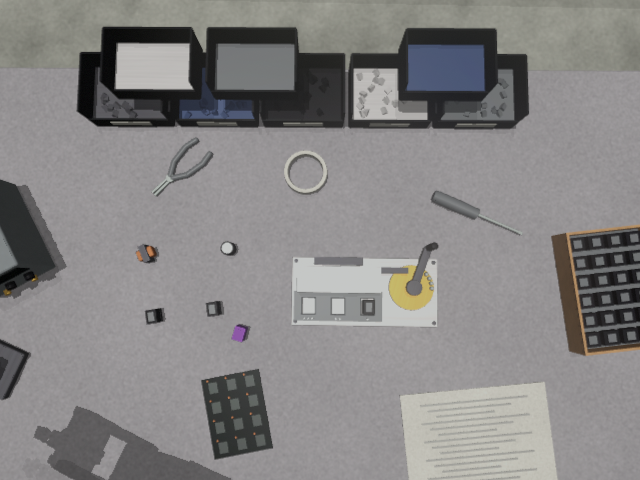

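View pics/scene0.png

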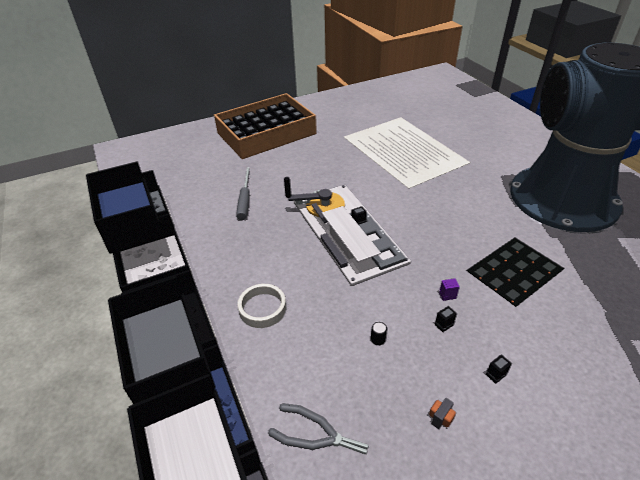

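The top view shows black relay-like blocks at (154,316) and (213,309), and the seated one at (368,307). The purple decoy is at (239,333) and the round capacitor at (228,248). The tray's relays are at (610,285) and the board's at (237,413). By the description, the two loose relays are the ones at (154,316) and (213,309). I'll check them in a crop.

```bash
cat > h.py <<'E'
import cv2,numpy as np
def load(n): return dict(np.load(n))
def cloud(f):
    z=f["range_z"]; K=f["mtx"]; v,u=np.mgrid[0:480,0:640]
    P=np.stack([(u-K[0,2])/K[0,0]*z,-(v-K[1,2])/K[1,1]*z,-z],-1)
    return P@f["pose"][:3,:3].T+f["pose"][:3,3]
def atz(f,u,v,h):
    K=f["mtx"]; d=f["pose"][:3,:3]@np.array([(u-K[0,2])/K[0,0],-(v-K[1,2])/K[1,1],-1]); o=f["pose"][:3,3]
    return o+d*(h-o[2])/d[2]
E
python3 - <<'E'
from h import *
f=load("top0.npz"); I=f["img"]
a=cv2.resize(I[280:350,130:270],(800,400),interpolation=cv2.INTER_CUBIC)
cv2.imwrite("pics/c1.png",a)
a=cv2.resize(I[235:335,285:445],(800,500),interpolation=cv2.INTER_CUBIC)
cv2.imwrite("pics/c2.png",a)
C=cloud(f)
for n,(u,v) in dict(rA=(154,316),rB=(213,309),pur=(239,333),r1=(368,307),p2=(338,306),p3=(308,306),post=(432,246),bench=(260,290)).items(): print(n,np.round(C[v-1:v+2,u-1:u+2].reshape(-1,3).mean(0),4))
for n,(x0,x1,y0,y1) in dict(rA=(140,170,302,330),rB=(200,228,297,322),r1=(357,380,293,320)).items():
    P=C[y0:y1,x0:x1].reshape(-1,3); zt=np.percentile(P[:,2],99);m=abs(P[:,2]-(0.036 if n!='r1' else .046))<.006; Q=P[m][:,:2].astype(np.float32)
    print(n,m.sum(),P[m][:,2].mean(),cv2.minAreaRect(Q*1000), Q.mean(0))
E
```

```text
rA [0.467  0.2953 0.0355]
rB [0.4877 0.154  0.1429]
pur [0.4349 0.1242 0.0363]
r1 [ 0.4889 -0.1314  0.0467]
p2 [ 0.4886 -0.0738  0.0101]
p3 [ 0.4881 -0.0122  0.0097]
post [ 0.6069 -0.2475  0.0949]
bench [5.199e-01 8.820e-02 1.000e-04]
rA 166 0.03623505734444955 ((466.2474060058594, 301.59857177734375), (27.473512649536133, 22.942157745361328), 9.891214370727539) [0.46630064 0.3008824 ]
rB 161 0.03617353676006496 ((481.8797607421875, 180.31991577148438), (27.881046295166016, 22.484233856201172), 5.773693561553955) [0.48187834 0.17975867]
r1 167 0.04592896282629297 ((496.1033020019531, -132.3542938232422), (23.025920867919922, 44.507911682128906), 82.45577239990234) [ 0.48921943 -0.13166061]
```

View pics/c1.png

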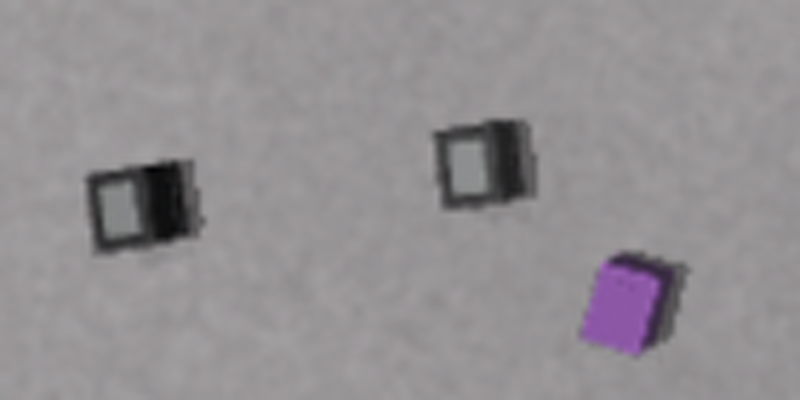

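View pics/c2.png

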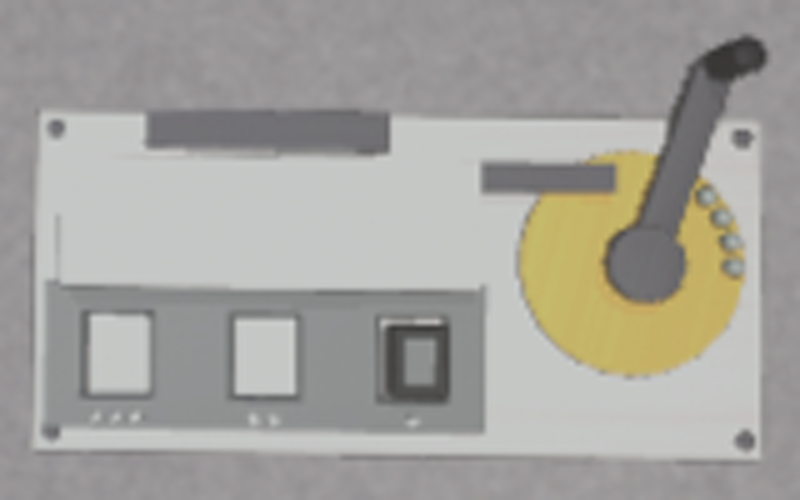

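View pics/wrist0.png

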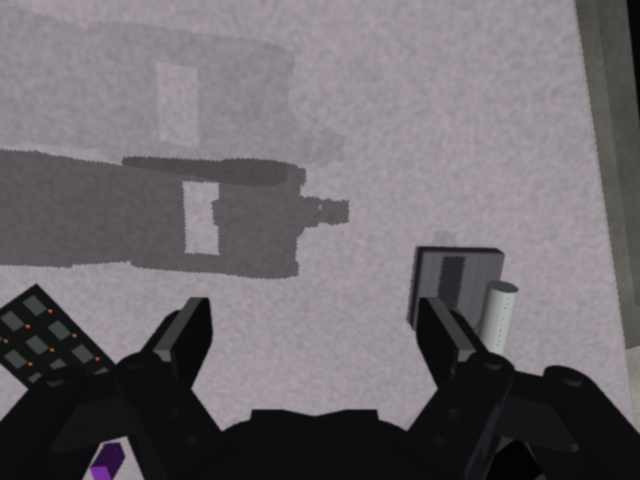

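The crop shows two black blocks with grey top patches, at about (152,316) and (213,309) in the top view, plus the purple decoy. The fixture has relay 1 in the one-dot pocket and pockets 2 and 3 empty. Four ring pins are visible beside the arm. Next I'll fit the fixture pose.

Run:
```python
from h import *
from scipy.spatial.transform import Rotation as R
f=load("top0.npz"); I=f["img"]; C=cloud(f)
def crop(u,v): return 285+(u+.5)/5-.5,235+(v+.5)/5-.5
# base plate mask by height
z=C[...,2]
c=[atz(f,*crop(u,v),.010)[:2] for u,v in [(40,110),(762,122),(760,458),(35,450)]]
print("plate corners",np.round(c,4)); c=np.array(c); print("ctr",c.mean(0), "yaws", [np.arctan2(*(-(a-b))[[0,1]]*[-1,1]) if 0 else np.arctan2(-(a-b)[0],(a-b)[1]) for a,b in [(c[0],c[1]),(c[3],c[2])]], "len",np.linalg.norm(c[0]-c[1]),np.linalg.norm(c[0]-c[3]))
m=np.zeros(z.shape,bool); m[255:330,285:445]=1
q=C[m&(z>.006)&(z<.0225)][:,:2].astype(np.float32)
print("plate rect",cv2.minAreaRect(q*1000))
q=C[m&(z>.0165)&(z<.022)][:,:2].astype(np.float32); q=q[(q[:,1]>-.16)&(q[:,0]<.53)]
print("nest rect",cv2.minAreaRect(q*1000))
for n,(x0,x1,y0,y1) in dict(p2=(326,352,293,319),p3=(296,322,293,319)).items():
    P=C[y0:y1,x0:x1].reshape(-1,3); P=P[P[:,2]<.0145]; print(n,cv2.minAreaRect((P[:,:2]*1000).astype(np.float32)),P.mean(0))
h=atz(f,*crop(647,262),.05); p=C[m|True]; P=C[236:256,420:445].reshape(-1,3); P=P[P[:,2]>.085]; print("post top",P.mean(0),len(P)); print("post pix",atz(f,*crop(748,53),.096))
print("hinge px",np.round(h,4), "ring c", atz(f,*crop(632,263),.012))
P=C[m&(z>.03)&(z<.06)]; 
for u,v in [(647,262),(680,180),(550,178),(270,130),(630,340)]:
    a,b=crop(u,v); print(u,v,np.round(C[round(b),round(a)],4))
o=R.from_quat(np.array([0.584,-0.398,0.585,0.398])[[1,2,3,0]]).as_matrix(); print(np.round(o,3))
for u,v in [(705,195),(722,217),(733,241),(735,267)]:
    print("pin",atz(f,*crop(u,v),.02)[:2])
```

```text
plate corners [[ 0.5895  0.0206]
 [ 0.5868 -0.2782]
 [ 0.4493 -0.2755]
 [ 0.4501  0.021 ]]
ctr [ 0.51890901 -0.12801423] yaws [np.float64(-0.008977471048221533), np.float64(-0.0024872756623743135)] len 0.2988507911432 0.13940665730912727
plate rect ((518.6574096679688, -131.98239135742188), (309.4468688964844, 139.9907989501953), 89.58930206298828)
nest rect ((484.6436767578125, -70.71575927734375), (177.03224182128906, 65.21041107177734), 88.98719787597656)
p2 ((484.8531188964844, -79.73783874511719), (40.421043395996094, 40.750431060791016), 0.7181715965270996) [ 0.48842388 -0.07203999  0.01019364]
p3 ((490.9158935546875, -15.14776611328125), (40.920074462890625, 37.196720123291016), 87.04097747802734) [ 0.48906483 -0.0121933   0.01012593]
post top [ 0.60560313 -0.24593824  0.11367731] 47
post pix [ 0.60837834 -0.25141986  0.096     ]
hinge px [ 0.529  -0.2219  0.05  ] ring c [ 0.52828601 -0.22354994  0.012     ]
647 262 [ 0.529  -0.2223  0.0482]
680 180 [ 0.5609 -0.2378  0.042 ]
550 178 [ 0.5627 -0.1872  0.0348]
270 130 [ 0.5805 -0.075   0.0219]
630 340 [ 0.4962 -0.2223  0.0168]
[[-0.001 -0.93   0.366]
 [-0.001  0.366  0.93 ]
 [-1.     0.001 -0.001]]
pin [ 0.55624087 -0.25200799]
pin [ 0.54733289 -0.25882783]
pin [ 0.53760752 -0.26318207]
pin [ 0.52705885 -0.26385597]
```

```bash
cat > go.py <<'E'
import sys,numpy as np
from workcell import arm
from scipy.spatial.transform import Rotation as R
# usage: go.py x y z jawyaw_deg -> rotation share then dp shares after rotation
x,y,z,j=map(float,sys.argv[1:5]); o=arm.get_obs()
M=R.from_quat(np.asarray(o["orientation"])[[1,2,3,0]])
cur=M.as_matrix(); best=None
for jj in (j,j+180):
    a=np.radians(jj); X=np.array([0,0,-1.]);Z=np.array([np.cos(a),np.sin(a),0]);T=np.stack([X,np.cross(Z,X),Z],1)
    rv=R.from_matrix(cur.T@T).as_rotvec()
    if best is None or np.linalg.norm(rv)<np.linalg.norm(best[0]): best=(rv,T)
rv,T=best
d=np.array([x,y,z])-o["eef_pos"]
print("t",round(o["time"],2),"pos",np.round(o["eef_pos"],4),"jawyaw",np.round(np.degrees(np.arctan2(cur[1,2],cur[0,2])),2),"F",np.round(o["contact_force"],1),"w",round(o["grip_width"],4))
print("rot share",np.round(rv/np.pi,4),"rows>=",round(np.linalg.norm(rv)/np.radians(7.16),1))
print("dp share",np.round(T.T@d/.15,4),"(now-frame",np.round(cur.T@d/.15,4),") rows",round(np.linalg.norm(d)/.0417,1), "joints",np.round(o["joints"],2))
E
python3 go.py 0.4819 0.180 0.12 95.8
```

```text
t 0.15 pos [0.2012 0.5116 0.2309] jawyaw 68.53 F [-0.6 -0.8  0.3] w 0.0851
rot share [-1.515e-01 -3.000e-04 -1.000e-04] rows>= 3.8
dp share [ 0.7394 -1.6382 -2.3884] (now-frame [ 0.7405 -2.5506 -1.3717] ) rows 10.8 joints [ 1.11  0.35  1.65 -0.    1.14 -0.08]
```

```bash
python3 -m crank '{"dp":[[0,0,0],[0,0,0],[0,0,0],[0,0,0],[0,0,0],[0.05,-0.117,-0.17],[0.05,-0.117,-0.17],[0.05,-0.117,-0.17],[0.05,-0.117,-0.17],[0.05,-0.117,-0.17],[0.05,-0.117,-0.17],[0.05,-0.117,-0.17],[0.05,-0.117,-0.17],[0.05,-0.117,-0.17],[0.05,-0.117,-0.17],[0.05,-0.117,-0.17],[0.05,-0.117,-0.17],[0.05,-0.117,-0.17],[0,0,0]],"rot":[[-0.0303,0,0],[-0.0303,0,0],[-0.0303,0,0],[-0.0303,0,0],[-0.0303,0,0],[0,0,0],[0,0,0],[0,0,0],[0,0,0],[0,0,0],[0,0,0],[0,0,0],[0,0,0],[0,0,0],[0,0,0],[0,0,0],[0,0,0],[0,0,0],[0,0,0]]}' 0.1 30; python3 go.py 0.4819 0.180 0.10 95.8
```

```text
time: 1.73
eef_pos: [0.4785, 0.197, 0.1264]
orientation: [0.465, -0.531, 0.467, 0.532]
contact_force: [0.3, 0.4, -0.8]
grip_width: 0.0471
t 1.73 pos [0.4785 0.197  0.1264] jawyaw 97.53 F [ 0.3  0.4 -0.8] w 0.0471
rot share [ 0.0096 -0.0005 -0.0009] rows>= 0.2
dp share [ 0.1759 -0.0111 -0.1154] (now-frame [ 0.1761 -0.0081 -0.1154] ) rows 0.8 joints [ 0.3   0.43  1.83 -0.    0.88 -1.4 ]
```

```bash
python3 -m crank '{"dp":[[0,0,0],[0.05,-0.006,-0.06],[0.05,-0.006,-0.06],[0.08,0,0],[0,0,0]],"rot":[[0.0096,0,0],[0,0,0],[0,0,0],[0,0,0],[0,0,0]]}'; python3 go.py 0.4819 0.180 0.013 95.8
python3 - <<'E'
from workcell import arm
import cv2,numpy as np
for n in ["wrist","top"]:
    f=arm.grab_frame(n); cv2.imwrite(f"pics/{n}1.png",f["img"]); np.savez(f"{n}1.npz",**f)
E
```

```text
time: 2.15
eef_pos: [0.4821, 0.1758, 0.0962]
orientation: [0.473, -0.524, 0.476, 0.525]
contact_force: [-0.5, 0.5, -1.1]
grip_width: 0.0471
t 2.15 pos [0.4821 0.1758 0.0962] jawyaw 95.75 F [-0.5  0.5 -1.1] w 0.0471
rot share [-0.0003 -0.0006 -0.0015] rows>= 0.0
dp share [ 0.5548 -0.0017  0.0277] (now-frame [ 0.5547 -0.0043  0.0287] ) rows 2.0 joints [ 0.26  0.48  1.86 -0.    0.82 -1.41]
```

View pics/wrist1.png

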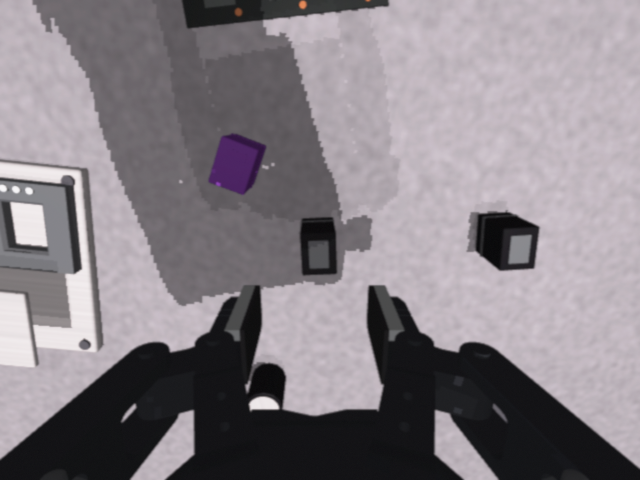

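The wrist view shows the chosen relay at (318,245), centred between the fingers. The purple part is at (237,163) and the other relay at (510,240), both clear. Now I'll cross-check the relay position from this depth image and compare it with the top camera.

Run:
```python
from h import *
f=load("wrist1.npz"); C=cloud(f)
def rect(b,lo,hi):
    x0,x1,y0,y1=b; P=C[y0:y1,x0:x1].reshape(-1,3); P=P[(P[:,2]>lo)&(P[:,2]<hi)]; r=cv2.minAreaRect((P[:,:2]*1000).astype(np.float32)); print(len(P),P.mean(0).round(4),r)
rect((295,342,235,282),.0335,.039)
rect((475,545,205,275),.0335,.039)
```

```text
1405 [0.4823 0.1796 0.037 ] ((482.6031188964844, 179.71112060546875), (26.853191375732422, 21.981792449951172), 8.097466468811035)
1675 [0.4656 0.3    0.0368] ((466.30535888671875, 300.8758544921875), (28.6066951751709, 22.915803909301758), 9.53103256225586)
```

```bash
python3 -m crank '{"dp":[[0.05,-0.002,0.025],[0.14,0,0],[0.14,0,0],[0.12,0,0],[0.06,0,0],[0,0,0]],"rot":[[-0.007,0,0],[0,0,0],[0,0,0],[0,0,0],[0,0,0],[0,0,0]]}'; python3 go.py 0.4823 0.1797 0.013 97
```

```text
time: 2.75
eef_pos: [0.4845, 0.1829, 0.0203]
orientation: [-0.467, 0.533, -0.464, -0.531]
contact_force: [0.3, 0.5, 0.1]
grip_width: 0.0469
t 2.75 pos [0.4845 0.1829 0.0203] jawyaw 97.64 F [0.3 0.5 0.1] w 0.0469
rot share [ 0.0036 -0.0001  0.0014] rows>= 0.1
dp share [ 0.0487  0.0172 -0.0193] (now-frame [ 0.0486  0.0177 -0.0191] ) rows 0.2 joints [ 0.27  0.61  1.87 -0.    0.65 -1.43]
```

```bash
python3 -m crank '{"dp":[[0.04,0.016,-0.018],[0.005,0,0],[0,0,0]],"rot":[[0.003,0,0],[0,0,0],[0,0,0]]}'; python3 go.py 0.4823 0.1797 0.013 97
```

```text
time: 3.0
eef_pos: [0.4829, 0.1803, 0.0142]
orientation: [-0.469, 0.532, -0.466, -0.529]
contact_force: [0.0, 0.1, -0.5]
grip_width: 0.0468
t 3.0 pos [0.4829 0.1803 0.0142] jawyaw 97.16 F [ 0.   0.1 -0.5] w 0.0468
rot share [ 0.0009 -0.      0.0018] rows>= 0.1
dp share [ 0.008   0.0044 -0.0034] (now-frame [ 0.008   0.0045 -0.0034] ) rows 0.0 joints [ 0.27  0.62  1.88 -0.    0.63 -1.43]
```

Good. I'll close the gripper and lift.

```bash
python3 -m crank '{"dp":[[0.007,0.003,-0.003],[0,0,0],[0,0,0],[0,0,0],[0,0,0],[0,0,0],[0,0,0],[0,0,0]],"rot":[[0,0,0],[0,0,0],[0,0,0],[0,0,0],[0,0,0],[0,0,0],[0,0,0],[0,0,0]]}' -1 30; python3 go.py 0.4887 -0.0727 0.09 89.6
```

```text
time: 3.67
eef_pos: [0.484, 0.1801, 0.0156]
orientation: [-0.471, 0.532, -0.465, -0.528]
contact_force: [1.0, -1.0, 0.0]
grip_width: 0.0214
t 3.67 pos [0.484  0.1801 0.0156] jawyaw 97.17 F [ 1. -1.  0.] w 0.0214
rot share [0.042  0.0004 0.0032] rows>= 1.1
dp share [-0.4957 -0.0431 -1.6849] (now-frame [-0.4985  0.1741 -1.6756] ) rows 6.3 joints [ 0.27  0.62  1.88 -0.    0.63 -1.43]
```

```bash
python3 -m crank '{"dp":[[-0.12,0,0],[-0.15,0,0],[-0.15,0,0],[-0.08,0,0],[0,-0.01,-0.15],[0,-0.01,-0.2],[0,-0.01,-0.2],[0,-0.01,-0.2],[0,0,-0.2],[0,0,-0.2],[0,0,-0.2],[0,0,-0.15],[0,0,-0.08],[0,0,-0.03],[0,0,0]],"rot":[[0,0,0],[0.021,0,0.0015],[0.021,0,0.0015],[0,0,0],[0,0,0],[0,0,0],[0,0,0],[0,0,0],[0,0,0],[0,0,0],[0,0,0],[0,0,0],[0,0,0],[0,0,0],[0,0,0]]}'; python3 go.py 0.4904 -0.0727 0.09 89.6
```

```text
time: 4.92
eef_pos: [0.4862, -0.072, 0.0944]
orientation: [0.503, -0.498, 0.502, 0.497]
contact_force: [-0.6, 0.4, -1.2]
grip_width: 0.0214
t 4.92 pos [ 0.4862 -0.072   0.0944] jawyaw 89.38 F [-0.6  0.4 -1.2] w 0.0214
rot share [-0.0012  0.0002  0.0006] rows>= 0.0
dp share [ 0.0295 -0.028  -0.0046] (now-frame [ 0.0296 -0.0279 -0.0045] ) rows 0.1 joints [-0.24  0.44  1.92  0.    0.78 -1.8 ]
```

```bash
python3 -m crank '{"dp":[[0.1,-0.026,-0.004],[0.08,0,0],[0.05,0,0],[0,0,0],[0,0,0]],"rot":[[0,0,0],[0,0,0],[0,0,0],[0,0,0],[0,0,0]]}'; python3 go.py 0.4904 -0.0727 0.0256 89.6
python3 - <<'E'
from workcell import arm
import cv2,numpy as np
for n in ["wrist","scene"]:
    f=arm.grab_frame(n); cv2.imwrite(f"pics/{n}2.png",f["img"]); np.savez(f"{n}2.npz",**f)
I=cv2.imread("pics/scene2.png"); cv2.imwrite("pics/scene2c.png",cv2.resize(I[140:300,270:470],(800,640))[:600])
E
```

```text
time: 5.33
eef_pos: [0.4907, -0.0695, 0.0591]
orientation: [0.503, -0.498, 0.501, 0.497]
contact_force: [0.8, -0.0, -0.3]
grip_width: 0.021
t 5.33 pos [ 0.4907 -0.0695  0.0591] jawyaw 89.48 F [ 0.8 -0.  -0.3] w 0.021
rot share [-0.0007  0.0003  0.0009] rows>= 0.0
dp share [ 0.2233  0.002  -0.0212] (now-frame [ 0.2233  0.0025 -0.0214] ) rows 0.8 joints [-0.24  0.51  1.92  0.    0.7  -1.8 ]
```

View pics/wrist2.png

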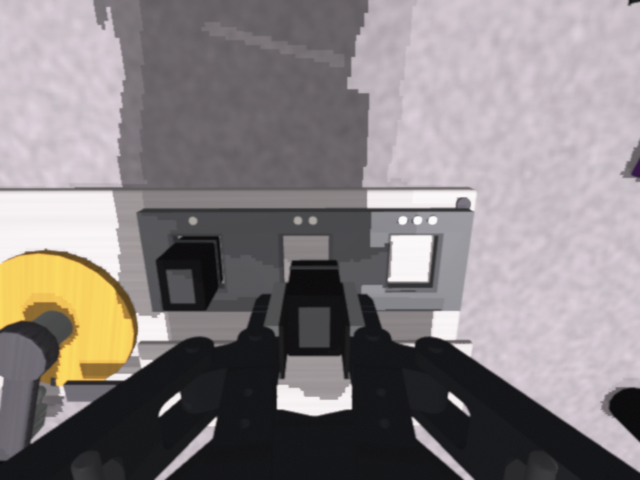

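View pics/scene2c.png

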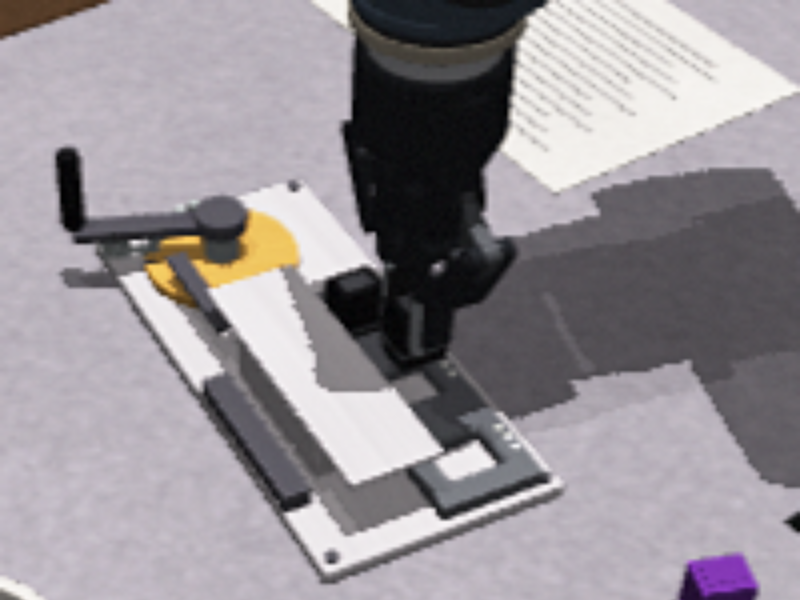

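The wrist view shows the held relay at (315,325) over pocket 2 (two dots at 298–313,220). Relay 1 is at (190,280). I'll measure the held relay against the nest in the same image.

Run:
```python
from h import *
f=load("wrist2.npz"); C=cloud(f)
def rect(b,lo,hi):
    x0,x1,y0,y1=b; P=C[y0:y1,x0:x1].reshape(-1,3); P=P[(P[:,2]>lo)&(P[:,2]<hi)]; r=cv2.minAreaRect((P[:,:2]*1000).astype(np.float32)); print(len(P),P.mean(0).round(4),np.percentile(P,[1,99],axis=0).round(4).tolist(),r)
rect((287,344,295,354),.07,.09)       # held relay top
rect((155,215,240,310),.043,.05)      # relay1 top
rect((380,440,225,292),.005,.013)   # p3 floor
rect((275,335,225,262),.005,.013)   # p2 floor visible part
P=C[205:345,130:475].reshape(-1,3);P=P[(abs(P[:,2]-.019)<.0025)]; print("nest",np.percentile(P,[.5,99.5],axis=0).round(4))
```

```text
3310 [ 0.4884 -0.0679  0.0818] [[0.476, -0.0787, 0.0802], [0.5019, -0.0575, 0.0869]] ((489.15325927734375, -67.77346801757812), (22.09718132019043, 27.366207122802734), 88.10262298583984)
2490 [ 0.4872 -0.1322  0.0467] [[0.4745, -0.1435, 0.0434], [0.5014, -0.1218, 0.0483]] ((488.10418701171875, -132.81332397460938), (22.614791870117188, 27.863733291625977), 89.56138610839844)
2081 [ 0.4911 -0.0119  0.0109] [[0.4764, -0.0242, 0.0095], [0.5059, 0.0002, 0.0126]] ((490.89556884765625, -12.048829078674316), (25.011383056640625, 30.781286239624023), 89.81607818603516)
1103 [ 0.483  -0.0732  0.0109] [[0.4758, -0.086, 0.0094], [0.4905, -0.0604, 0.0123]] ((483.4405212402344, -73.03253173828125), (26.13365936279297, 16.111190795898438), 89.700927734375)
nest [[ 0.4587 -0.1633  0.0168]
 [ 0.5196  0.0164  0.0213]]
```

```bash
python3 -m crank '{"dp":[[0,-0.003,-0.028],[0.06,0,0],[0.06,0,0],[0,0,0],[0,0,0]],"rot":[[0,0,0],[0,0,0],[0,0,0],[0,0,0],[0,0,0]]}'; python3 go.py 0.4912 -0.0737 0.0240 89.6
```

```text
time: 5.85
eef_pos: [0.4922, -0.0743, 0.0411]
orientation: [0.504, -0.499, 0.501, 0.496]
contact_force: [0.8, -0.1, -0.7]
grip_width: 0.0214
t 5.85 pos [ 0.4922 -0.0743  0.0411] jawyaw 89.49 F [ 0.8 -0.1 -0.7] w 0.0214
rot share [-0.0006  0.      0.0019] rows>= 0.1
dp share [0.1139 0.0069 0.0041] (now-frame [0.1138 0.0076 0.0041] ) rows 0.4 joints [-0.24  0.55  1.92  0.    0.66 -1.81]
```

```bash
python3 -m crank '{"dp":[[0.03,0.007,0.003],[0.03,0,0],[0.03,0,0],[0.02,0,0],[0,0,0],[0,0,0]],"rot":[[0,0,0.002],[0,0,0],[0,0,0],[0,0,0],[0,0,0],[0,0,0]]}'; python3 go.py 0.4912 -0.0737 0.0240 89.6
```

```text
time: 6.35
eef_pos: [0.4914, -0.0738, 0.0238]
orientation: [0.502, -0.498, 0.502, 0.498]
contact_force: [-2.1, -0.8, 5.1]
grip_width: 0.0212
t 6.35 pos [ 0.4914 -0.0738  0.0238] jawyaw 89.5 F [-2.1 -0.8  5.1] w 0.0212
rot share [-0.0006  0.     -0.0002] rows>= 0.0
dp share [-0.0014  0.0016  0.001 ] (now-frame [-0.0014  0.0016  0.001 ] ) rows 0.0 joints [-0.24  0.58  1.92 -0.    0.63 -1.8 ]
```

```bash
python3 -m crank '{"dp":[[0,0,0],[0,0,0],[0,0,0],[0,0,0],[0,0,0],[-0.1,0,0],[-0.2,0,0],[-0.2,0,0],[-0.1,0,0],[0,0,0]],"rot":[[0,0,0],[0,0,0],[0,0,0],[0,0,0],[0,0,0],[0,0,0],[0,0,0],[0,0,0],[0,0,0],[0,0,0]]}' -0.1 30
python3 - <<'E'
from workcell import arm
import cv2,numpy as np
from h import *
f=arm.grab_frame("wrist"); cv2.imwrite("pics/wrist3.png",f["img"]); np.savez("wrist3.npz",**f)
E
python3 go.py 0.4665 0.3005 0.09 99.7
```

```text
time: 7.18
eef_pos: [0.4903, -0.0735, 0.115]
orientation: [0.501, -0.496, 0.503, 0.499]
contact_force: [0.2, -0.2, -0.1]
grip_width: 0.0385
t 7.23 pos [ 0.4899 -0.0735  0.1139] jawyaw 89.49 F [ 0.7 -0.6  0.9] w 0.0383
rot share [-0.0567  0.0006 -0.0019] rows>= 1.4
dp share [ 0.1594 -0.2661  2.4838] (now-frame [0.1639 0.1772 2.4914] ) rows 9.0 joints [-0.24  0.42  1.89 -0.    0.84 -1.8 ]
```

View pics/wrist3.png

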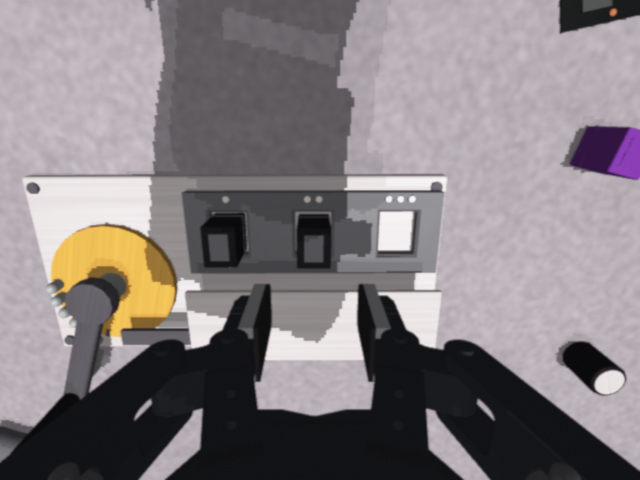

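Run:
```python
from h import *
f=load("wrist3.npz"); C=cloud(f)
def rect(b,lo,hi):
    x0,x1,y0,y1=b; P=C[y0:y1,x0:x1].reshape(-1,3); P=P[(P[:,2]>lo)&(P[:,2]<hi)]; r=cv2.minAreaRect((P[:,:2]*1000).astype(np.float32)); print(len(P),P.mean(0).round(4),r)
rect((195,250,210,272),.043,.06)
rect((290,335,212,275),.043,.06)
rect((370,425,205,260),.003,.0135)
```

```text
1482 [ 0.4876 -0.1325  0.0467] ((488.1663818359375, -132.94419860839844), (22.486469268798828, 27.96480369567871), 89.19275665283203)
1445 [ 0.4888 -0.0727  0.0468] ((489.659423828125, -72.73148345947266), (22.086423873901367, 27.775794982910156), 89.8316650390625)
1379 [ 0.4908 -0.012   0.011 ] ((490.95013427734375, -12.296652793884277), (25.001300811767578, 30.46988868713379), 89.24287414550781)
```

The relay in pocket 2 has its top at 46.8 mm, level with relay 1, and its centre at (0.489, -0.073), so it is seated. Now the second relay.

```bash
python3 -m crank '{"dp":[[0,0,0],[0,0,0],[0,0,0],[0,-0.02,0.15],[0,-0.02,0.2],[0,-0.02,0.22],[0,-0.02,0.22],[0,-0.02,0.22],[0,-0.02,0.22],[0,-0.02,0.22],[0,-0.02,0.22],[0,-0.02,0.22],[0,-0.02,0.22],[0,-0.02,0.2],[0,-0.02,0.1],[0,0,0.05],[0,0,0]],"rot":[[-0.028,0,0],[-0.026,0,0],[0,0,-0.002],[0,0,0],[0,0,0],[0,0,0],[0,0,0],[0,0,0],[0,0,0],[0,0,0],[0,0,0],[0,0,0],[0,0,0],[0,0,0],[0,0,0],[0,0,0],[0,0,0]]}' 0.1; python3 go.py 0.4665 0.3012 0.06 99.7
```

```text
time: 8.65
eef_pos: [0.4612, 0.3123, 0.0973]
orientation: [0.465, -0.526, 0.471, 0.535]
contact_force: [0.2, -0.6, 0.5]
grip_width: 0.0472
t 8.65 pos [0.4612 0.3123 0.0973] jawyaw 97.14 F [ 0.2 -0.6  0.5] w 0.0472
rot share [-0.0142  0.0011 -0.0049] rows>= 0.4
dp share [ 0.2486 -0.0225 -0.0789] (now-frame [ 0.2479 -0.0298 -0.0786] ) rows 0.9 joints [ 0.51  0.54  1.73  0.01  0.88 -1.2 ]
```

```bash
python3 -m crank '{"dp":[[0.08,-0.0225,-0.075],[0.08,0,0],[0.02,0,0],[0,0,0]],"rot":[[-0.014,0,-0.005],[0,0,0],[0,0,0],[0,0,0]]}'; python3 go.py 0.4665 0.3012 0.013 99.7
python3 - <<'E'
from workcell import arm
import cv2,numpy as np
from h import *
f=arm.grab_frame("wrist"); cv2.imwrite("pics/wrist4.png",f["img"]); C=cloud(f)
P=C[150:330,270:360].reshape(-1,3); P=P[(P[:,2]>.033)&(P[:,2]<.04)]; print(len(P),P.mean(0).round(4),cv2.minAreaRect((P[:,:2]*1000).astype(np.float32)))
E
```

```text
time: 8.98
eef_pos: [0.4649, 0.2986, 0.0669]
orientation: [0.458, -0.538, 0.458, 0.54]
contact_force: [-0.6, 0.9, -0.6]
grip_width: 0.0469
t 8.98 pos [0.4649 0.2986 0.0669] jawyaw 99.31 F [-0.6  0.9 -0.6] w 0.0469
rot share [-0.0022  0.0008 -0.0008] rows>= 0.1
dp share [ 0.3594 -0.0135  0.0154] (now-frame [ 0.3594 -0.0143  0.0147] ) rows 1.3 joints [ 0.49  0.58  1.77  0.    0.8  -1.25]
1990 [0.465  0.301  0.0368] ((465.9779052734375, 301.12664794921875), (28.27327537536621, 21.913087844848633), 8.917071342468262)
```

View pics/wrist4.png

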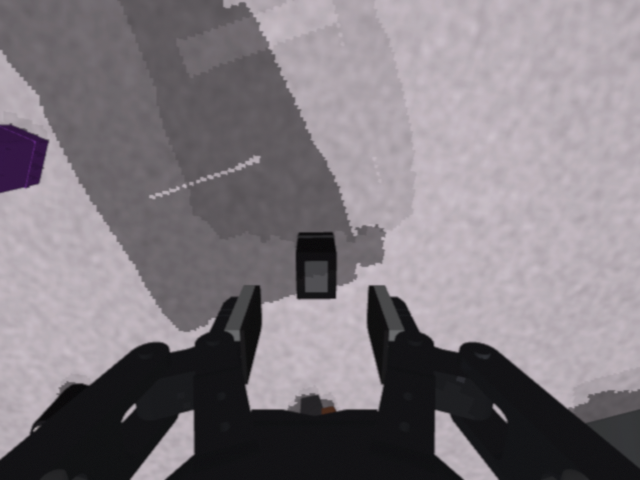

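The relay is at (316,265), centred between the fingers, and the transformer is well behind. Descending.

```bash
python3 -m crank '{"dp":[[0.06,-0.012,0.015],[0.1,0,0],[0.1,0,0],[0.06,0,0],[0,0,0],[0,0,0]],"rot":[[0,0,0],[0,0,0],[0,0,0],[0,0,0],[0,0,0],[0,0,0]]}'; python3 go.py 0.4665 0.3012 0.013 99.2
```

```text
time: 9.53
eef_pos: [0.4681, 0.302, 0.0175]
orientation: [0.46, -0.537, 0.458, 0.539]
contact_force: [-0.2, 0.0, 0.2]
grip_width: 0.0471
t 9.53 pos [0.4681 0.302  0.0175] jawyaw 98.98 F [-0.2  0.   0.2] w 0.0471
rot share [-0.0012  0.0012  0.    ] rows>= 0.0
dp share [ 0.0302  0.0111 -0.0035] (now-frame [ 0.0302  0.0111 -0.0036] ) rows 0.1 joints [ 0.49  0.67  1.77  0.01  0.71 -1.24]
```

```bash
python3 -m crank '{"dp":[[0.028,0.0111,-0.0035],[0,0,0],[0,0,0],[0,0,0],[0,0,0],[0,0,0],[0,0,0],[0,0,0]],"rot":[[0,0,0],[0,0,0],[0,0,0],[0,0,0],[0,0,0],[0,0,0],[0,0,0],[0,0,0]]}' -1 30;  python3 go.py 0.4910 -0.0130 0.09 89.6
```

```text
time: 10.2
eef_pos: [0.4676, 0.3019, 0.0155]
orientation: [0.462, -0.537, 0.457, 0.538]
contact_force: [0.4, -0.5, -0.5]
grip_width: 0.0212
t 10.2 pos [0.4676 0.3019 0.0155] jawyaw 98.95 F [ 0.4 -0.5 -0.5] w 0.0212
rot share [0.052  0.0017 0.001 ] rows>= 1.3
dp share [-0.4964 -0.1709 -2.0984] (now-frame [-0.5076  0.1706 -2.0958] ) rows 7.8 joints [ 0.49  0.67  1.77  0.01  0.7  -1.24]
```

```bash
python3 -m crank '{"dp":[[-0.12,0,0],[-0.17,0,0],[-0.17,0,0],[-0.08,0,0],[0,-0.02,-0.15],[0,-0.02,-0.2],[0,-0.02,-0.2],[0,-0.02,-0.2],[0,-0.02,-0.2],[0,-0.02,-0.2],[0,-0.02,-0.2],[0,-0.02,-0.2],[0,-0.01,-0.2],[0,0,-0.15],[0,0,-0.1],[0,0,-0.05],[0,0,0]],"rot":[[0,0,0],[0.026,0.001,0],[0.026,0.001,0],[0,0,0],[0,0,0],[0,0,0],[0,0,0],[0,0,0],[0,0,0],[0,0,0],[0,0,0],[0,0,0],[0,0,0],[0,0,0],[0,0,0],[0,0,0],[0,0,0]]}'; python3 go.py 0.4910 -0.0130 0.06 89.6
```

```text
time: 11.62
eef_pos: [0.4894, -0.0193, 0.1027]
orientation: [0.505, -0.499, 0.501, 0.494]
contact_force: [-0.3, 0.1, -0.3]
grip_width: 0.0213
t 11.62 pos [ 0.4894 -0.0193  0.1027] jawyaw 89.26 F [-0.3  0.1 -0.3] w 0.0213
rot share [-0.0019 -0.0001  0.0028] rows>= 0.1
dp share [ 0.2846 -0.0101  0.0422] (now-frame [ 0.2846 -0.0074  0.0424] ) rows 1.0 joints [-0.13  0.42  1.92  0.    0.79 -1.69]
```

```bash
python3 -m crank '{"dp":[[0.1,-0.01,0.042],[0.1,0,0],[0.05,0,0],[0,0,0],[0,0,0]],"rot":[[0,0,0.003],[0,0,0],[0,0,0],[0,0,0],[0,0,0]]}'; python3 go.py 0.4910 -0.0130 0.0255 89.6
python3 - <<'E'
from workcell import arm
import cv2,numpy as np
from h import *
f=arm.grab_frame("wrist"); cv2.imwrite("pics/wrist5.png",f["img"]); C=cloud(f); print(arm.get_obs()["eef_pos"])
P=C[280:360,280:350].reshape(-1,3); P=P[(P[:,2]>.07)&(P[:,2]<.095)]; print(len(P),P.mean(0).round(4),cv2.minAreaRect((P[:,:2]*1000).astype(np.float32)))
E
```

```text
time: 12.03
eef_pos: [0.4919, -0.0101, 0.0647]
orientation: [0.503, -0.497, 0.503, 0.497]
contact_force: [0.6, 0.2, 0.1]
grip_width: 0.0213
t 12.03 pos [ 0.4919 -0.0101  0.0647] jawyaw 89.3 F [0.6 0.2 0.1] w 0.0213
rot share [-0.0017 -0.      0.0002] rows>= 0.0
dp share [ 0.2615  0.0056 -0.0192] (now-frame [ 0.2615  0.0057 -0.0192] ) rows 0.9 joints [-0.12  0.5   1.93 -0.    0.72 -1.67]
[ 0.49187594 -0.01014469  0.06487261]
4880 [ 0.4875 -0.0087  0.0859] ((491.490234375, -8.501466751098633), (29.551401138305664, 29.375713348388672), 89.4030532836914)
```

View pics/wrist5.png

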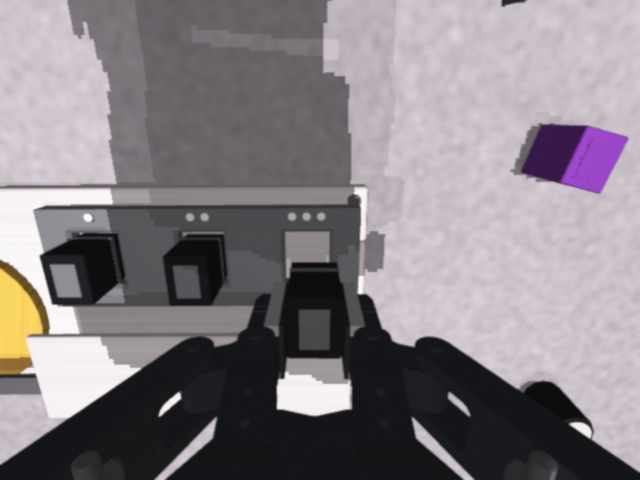

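```bash
python3 -m crank '{"dp":[[0,0.005,-0.02],[0.06,0,0],[0.08,0,0],[0.03,0,0],[0,0,0],[0,0,0]],"rot":[[-0.001,0,0],[0,0,0],[0,0,0],[0,0,0],[0,0,0],[0,0,0]]}'; python3 go.py 0.4912 -0.0132 0.0240 89.6
```

```text
time: 12.58
eef_pos: [0.4923, -0.0132, 0.0397]
orientation: [0.503, -0.499, 0.501, 0.497]
contact_force: [-0.2, -0.4, -0.4]
grip_width: 0.0212
t 12.58 pos [ 0.4923 -0.0132  0.0397] jawyaw 89.54 F [-0.2 -0.4 -0.4] w 0.0212
rot share [-0.0003 -0.0002  0.0015] rows>= 0.0
dp share [ 1.049e-01  7.500e-03 -1.000e-04] (now-frame [ 1.049e-01  8.000e-03 -1.000e-04] ) rows 0.4 joints [-0.12  0.55  1.94  0.    0.66 -1.68]
```

```bash
python3 -m crank '{"dp":[[0.03,0.007,0],[0.03,0,0],[0.03,0,0],[0.015,0,0],[0,0,0],[0,0,0]],"rot":[[0,0,0.0015],[0,0,0],[0,0,0],[0,0,0],[0,0,0],[0,0,0]]}'; python3 go.py 0.4912 -0.0132 0.0240 89.6
```

```text
time: 13.08
eef_pos: [0.4917, -0.0134, 0.024]
orientation: [0.502, -0.498, 0.502, 0.498]
contact_force: [-1.6, 0.5, 2.6]
grip_width: 0.0211
t 13.08 pos [ 0.4917 -0.0134  0.024 ] jawyaw 89.54 F [-1.6  0.5  2.6] w 0.0211
rot share [-0.0003 -0.0003  0.0003] rows>= 0.0
dp share [-0.0002  0.0035  0.0014] (now-frame [-0.0002  0.0035  0.0014] ) rows 0.0 joints [-0.12  0.58  1.94 -0.    0.63 -1.68]
```

```bash
python3 -m crank '{"dp":[[0,0,0],[0,0,0],[0,0,0],[0,0,0],[0,0,0],[-0.1,0,0],[-0.2,0,0],[-0.2,0,0],[-0.2,0,0],[-0.2,0,0],[-0.1,0,0],[0,0,-0.1],[0,0,-0.2],[0,0,-0.2],[0,0,-0.1],[0,0,0]],"rot":[[0,0,0],[0,0,0],[0,0,0],[0,0,0],[0,0,0],[0,0,0],[0,0,0],[0,0,0],[0,0,0],[0,0,0],[0,0,0],[0,0,0],[0,0,0],[0,0,0],[0,0,0],[0,0,0]]}' -0.1 30
python3 - <<'E'
from workcell import arm
import cv2,numpy as np
from h import *
f=arm.grab_frame("wrist"); cv2.imwrite("pics/wrist6.png",f["img"]); np.savez("wrist6.npz",**f);f=arm.grab_frame("top"); cv2.imwrite("pics/top6.png",f["img"]); np.savez("top6.npz",**f)
E
python3 go.py 0.6065 -0.2515 0.15 60
```

```text
time: 14.42
eef_pos: [0.491, -0.1059, 0.1819]
orientation: [0.501, -0.5, 0.501, 0.498]
contact_force: [-0.5, 0.2, -0.3]
grip_width: 0.0384
t 14.52 pos [ 0.4908 -0.1039  0.1817] jawyaw 89.78 F [-0.1 -0.4  0.6] w 0.0385
rot share [ 1.654e-01 -1.000e-04  9.000e-04] rows>= 4.2
dp share [ 0.2113 -1.1599 -0.4669] (now-frame [ 0.2143 -0.7743 -0.9811] ) rows 4.6 joints [-0.3   0.32  1.83 -0.    0.99 -1.87]
```

View pics/wrist6.png

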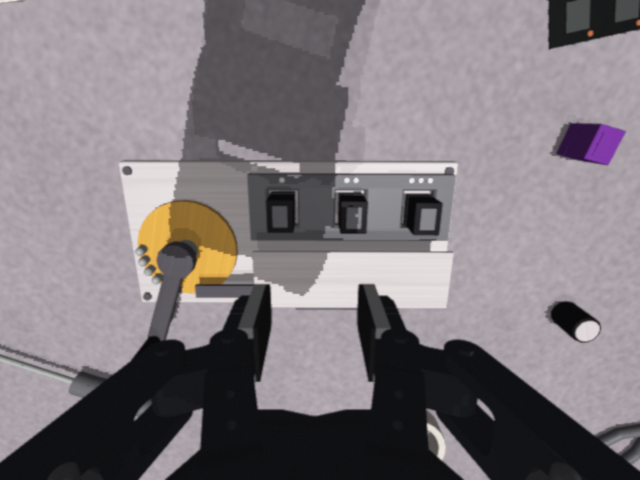

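```bash
python3 -m crank '{"dp":[[0,-0.08,-0.2],[0,-0.08,-0.25],[0,-0.08,-0.25],[0,-0.08,-0.25],[0,-0.08,-0.25],[0,-0.08,-0.2],[0,0,-0.1],[0,0,0]],"rot":[[0,0,0],[0,0,0],[0,0,0],[0,0,0],[0,0,0],[0,0,0],[0,0,0],[0,0,0]]}' 0.1
python3 - <<'E'
from workcell import arm
import cv2,numpy as np
from h import *
f=load("wrist6.npz"); C=cloud(f)
for b in [(265,300,185,235),(335,370,190,235),(405,445,190,238)]:
    x0,x1,y0,y1=b; P=C[y0:y1,x0:x1].reshape(-1,3); P=P[(P[:,2]>.043)&(P[:,2]<.06)]; print(len(P),P.mean(0).round(4),cv2.minAreaRect((P[:,:2]*1000).astype(np.float32)))
f=arm.grab_frame("wrist"); cv2.imwrite("pics/wrist7.png",f["img"]); np.savez("wrist7.npz",**f)
print(arm.get_obs()["eef_pos"])
E
```

```text
time: 15.18
eef_pos: [0.5669, -0.328, 0.1796]
orientation: [0.499, -0.501, 0.498, 0.502]
contact_force: [0.0, 0.3, 0.2]
grip_width: 0.0466
907 [ 0.488  -0.1329  0.0468] ((488.4823303222656, -133.10968017578125), (27.99310874938965, 21.948686599731445), 0.16031576693058014)
910 [ 0.4892 -0.0729  0.0468] ((489.77740478515625, -72.6504898071289), (22.210636138916016, 27.9081974029541), 89.0675048828125)
925 [ 0.4906 -0.0131  0.0468] ((491.0103454589844, -12.434056282043457), (28.013324737548828, 22.499210357666016), 0.042278535664081573)
[ 0.56684441 -0.32658318  0.17945438]
```

View pics/wrist7.png

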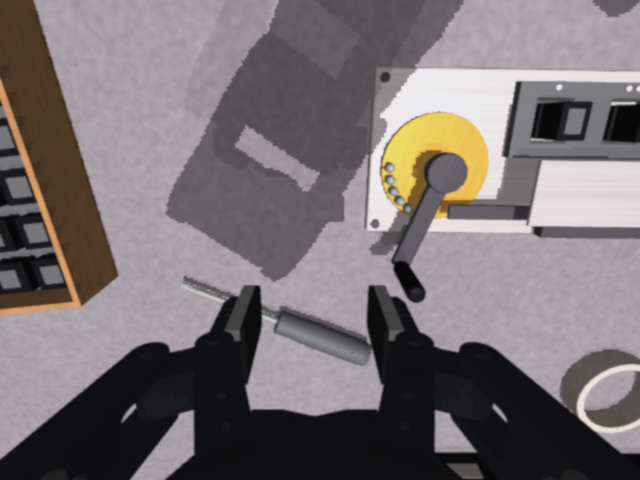

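All three relay tops read 46.8 mm, at y = -0.133, -0.073 and -0.013, so all are seated. Now a zoom on the ring.

Run:
```python
from h import *
f=load("wrist7.npz"); I=f["img"]
cv2.imwrite("pics/w7c.png",cv2.resize(I[100:240,360:520],(800,700),interpolation=cv2.INTER_CUBIC)[100:700])
C=cloud(f)
for u,v in [(389,168),(390,180),(393,191),(399,201),(407,210),(446,172),(430,130),(417,293),(425,215)]:
    print(u,v,C[v,u].round(4))
P=C[255:305,390:430].reshape(-1,3);P=P[P[:,2]>.092]; print(P.mean(0),len(P))
```

```text
389 168 [ 0.5268 -0.2645  0.029 ]
390 180 [ 0.537  -0.2627  0.0277]
393 191 [ 0.5461 -0.2597  0.0286]
399 201 [ 0.555  -0.2536  0.0273]
407 210 [ 0.5623 -0.2467  0.0294]
446 172 [ 0.5269 -0.2249  0.0497]
430 130 [ 0.4968 -0.2304  0.0181]
417 293 [ 0.6056 -0.2531  0.0974]
425 215 [ 0.5627 -0.2357  0.0443]
[ 0.59206611 -0.26530142  0.12518457] 398
```

View pics/w7c.png

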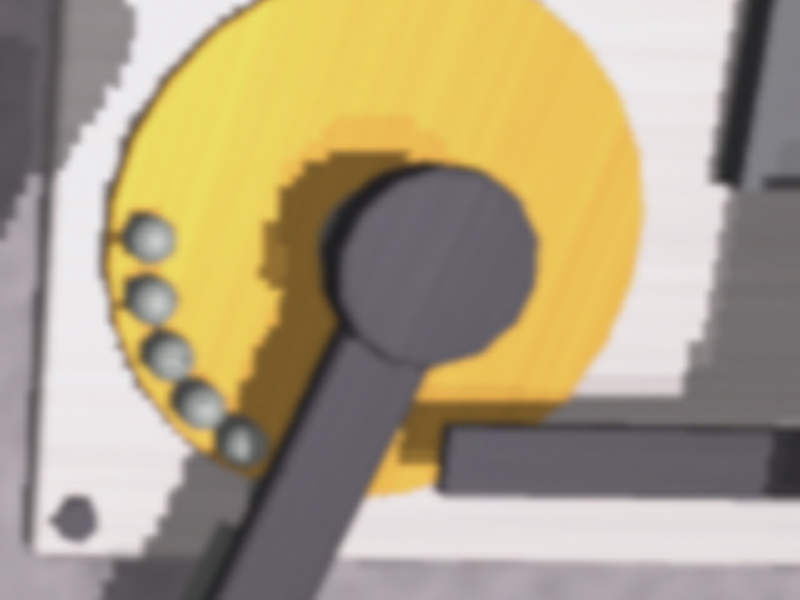

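All five pins are visible in the zoomed crop. In camera pixels the first is near (408,209) beside the arm and the fifth near (390,167). They put the ring's zero mark at world yaw ≈ -0.267 and the third notch at ≈ -1.217. Next, rotate the jaws to about 35° and hover over the post.

```bash
python3 -m crank '{"dp":[[0,0,0],[0,0,0],[0,0,0],[0,0,0],[0,0,0],[0,0,0],[0,0,0],[0,0,0],[0,0,0]],"rot":[[0.036,0,0],[0.036,0,0],[0.036,0,0],[0.036,0,0],[0.036,0,0],[0.036,0,0],[0.036,0,0],[0.036,0,0],[0,0,0]]}'; python3 go.py 0.608 -0.2524 0.13 35
```

```text
time: 15.98
eef_pos: [0.5684, -0.3063, 0.1784]
orientation: [0.67, -0.219, 0.672, 0.227]
contact_force: [0.5, -1.2, 0.4]
grip_width: 0.0469
t 15.98 pos [ 0.5684 -0.3063  0.1784] jawyaw 36.79 F [ 0.5 -1.2  0.4] w 0.0469
rot share [ 0.01    0.0003 -0.0036] rows>= 0.3
dp share [0.3228 0.143  0.4225] (now-frame [0.3247 0.1261 0.4264] ) rows 2.0 joints [-0.57  0.58  1.43  0.01  1.14 -1.21]
```

```bash
python3 -m crank '{"dp":[[0,0.06,0.2],[0,0.07,0.18],[0.1,0,0.03],[0.1,0,0],[0,0,0],[0,0,0]],"rot":[[0.004,0,-0.003],[0,0,0],[0,0,0],[0,0,0],[0,0,0],[0,0,0]]}'; python3 go.py 0.608 -0.2524 0.13 35
python3 - <<'E'
from workcell import arm
import cv2,numpy as np
from h import *
f=arm.grab_frame("wrist"); cv2.imwrite("pics/wrist8.png",f["img"]); np.savez("wrist8.npz",**f)
f=arm.grab_frame("scene"); cv2.imwrite("pics/scene8.png",cv2.resize(f["img"][100:260,240:440],(750,600)))
E
```

```text
time: 16.48
eef_pos: [0.6081, -0.2418, 0.1492]
orientation: [0.67, -0.227, 0.669, 0.229]
contact_force: [0.1, -1.1, 0.9]
grip_width: 0.0468
t 16.48 pos [ 0.6081 -0.2418  0.1492] jawyaw 37.67 F [ 0.1 -1.1  0.9] w 0.0468
rot share [ 0.0148  0.0006 -0.0007] rows>= 0.4
dp share [ 0.1277 -0.0575 -0.0412] (now-frame [ 0.1275 -0.0558 -0.0441] ) rows 0.5 joints [-0.45  0.62  1.43  0.    1.09 -1.11]
```

View pics/wrist8.png

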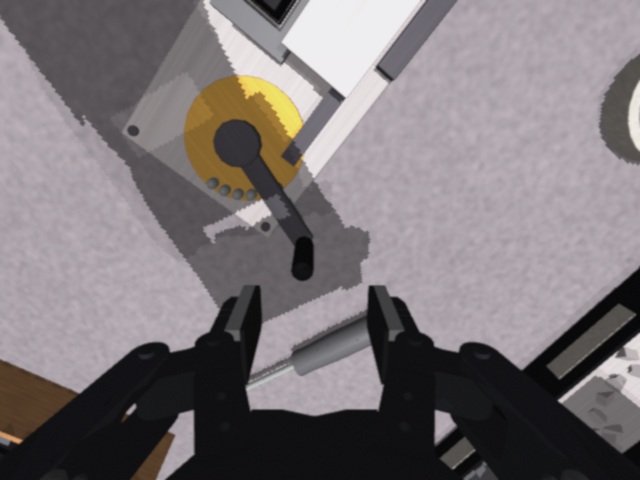

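View pics/scene8.png

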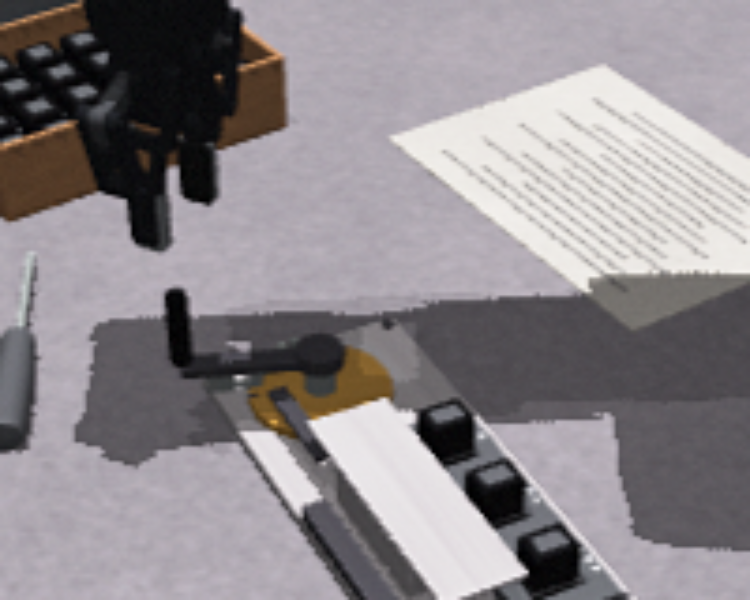

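```bash
python3 - <<'E'
from h import *
f=load("wrist8.npz"); C=cloud(f)
P=C[255:285,285:320].reshape(-1,3);P=P[(P[:,2]>.092)&(P[:,2]<.105)]; print(len(P),P.mean(0).round(4),cv2.minAreaRect((P[:,:2]*1000).astype(np.float32)))
P=C[115:170,212:262].reshape(-1,3);P=P[(P[:,2]>.046)&(P[:,2]<.055)]; print(len(P),P.mean(0).round(4),cv2.minEnclosingCircle((P[:,:2]*1000).astype(np.float32)))
E
python3 go.py 0.608 -0.2524 0.11 35
```

```text
390 [ 0.6068 -0.2517  0.096 ] ((607.2105712890625, -252.32643127441406), (12.830615043640137, 13.395275115966797), 37.458438873291016)
1764 [ 0.5281 -0.2226  0.0487] ((530.732666015625, -224.0980987548828), 18.754013061523438)
t 16.58 pos [ 0.608  -0.2426  0.1495] jawyaw 37.56 F [0.1 0.1 0.9] w 0.0469
rot share [ 0.0142  0.0006 -0.0006] rows>= 0.4
dp share [ 0.2631 -0.0537 -0.0377] (now-frame [ 0.2629 -0.0524 -0.0406] ) rows 1.0 joints [-0.45  0.62  1.43  0.    1.09 -1.11]
```

```bash
python3 -m crank '{"dp":[[0,-0.054,-0.04],[0.08,0,0],[0.05,0,0],[0,0,0],[0,0,0]],"rot":[[0.013,0,0],[0,0,0],[0,0,0],[0,0,0],[0,0,0]]}'; python3 go.py 0.6072 -0.2521 0.055 35
```

```text
time: 17.0
eef_pos: [0.6082, -0.253, 0.1307]
orientation: [0.675, -0.215, 0.672, 0.215]
contact_force: [-0.8, 0.3, 0.5]
grip_width: 0.0471
t 17.0 pos [ 0.6082 -0.253   0.1307] jawyaw 35.4 F [-0.8  0.3  0.5] w 0.0471
rot share [0.0022 0.0011 0.0002] rows>= 0.1
dp share [ 0.5045  0.0089 -0.0019] (now-frame [ 0.5044  0.0092 -0.0036] ) rows 1.8 joints [-0.47  0.65  1.43  0.    1.05 -1.09]
```

```bash
python3 -m crank '{"dp":[[0.06,0.009,-0.003],[0.08,0,0],[0.08,0,0],[0.08,0,0],[0.08,0,0],[0.03,0,0],[0,0,0],[0,0,0]],"rot":[[0,0,0],[0,0,0],[0,0,0],[0,0,0],[0,0,0],[0,0,0],[0,0,0],[0,0,0]]}'; python3 go.py 0.6072 -0.2521 0.055 35
```

```text
time: 17.67
eef_pos: [0.6061, -0.2509, 0.0605]
orientation: [0.674, -0.215, 0.673, 0.217]
contact_force: [-0.6, -0.3, 0.5]
grip_width: 0.0468
t 17.67 pos [ 0.6061 -0.2509  0.0605] jawyaw 35.52 F [-0.6 -0.3  0.5] w 0.0468
rot share [ 0.0029  0.0006 -0.0008] rows>= 0.1
dp share [ 0.0369 -0.0111  0.0014] (now-frame [ 0.0369 -0.0112  0.0012] ) rows 0.1 joints [-0.46  0.74  1.47  0.    0.93 -1.09]
```

```bash
python3 -m crank '{"dp":[[0.025,-0.009,0],[0,0,0],[0,0,0],[0,0,0],[0,0,0],[0,0,0],[0,0,0],[0,0,0],[0,0,0]],"rot":[[0,0,0],[0,0,0],[0,0,0],[0,0,0],[0,0,0],[0,0,0],[0,0,0],[0,0,0],[0,0,0]]}' -1 70
cat > lev.py <<'E'
import numpy as np,sys
from workcell import arm
from scipy.spatial.transform import Rotation as R
H=np.array([.5281,-.2226]); o=arm.get_obs(); p=o["eef_pos"]; d=p[:2]-H
a=np.arctan2(d[1],d[0]); F=o["contact_force"]; t=np.array([np.sin(a),-np.cos(a)]); n=np.array([np.cos(a),np.sin(a)])
M=R.from_quat(np.asarray(o["orientation"])[[1,2,3,0]]).as_matrix()
print("t %.2f yaw %.3f q %.3f ring %.3f r %.4f z %.4f | Ft %.1f Fr %.1f Fz %.1f w %.4f jaw %.1f"%(o["time"],a,-.357-a,-.267-a,np.hypot(*d),p[2],F[:2]@t,F[:2]@n,F[2],o["grip_width"],np.degrees(np.arctan2(M[1,2],M[0,2]))))
for s in sys.argv[1:]:
    g=-float(s); T=np.array([*(H+.0850*np.array([np.cos(g),np.sin(g)])),.057]); print("to yaw",g,"dp",np.round(M.T@(T-p)/.15,4))
E
python3 lev.py 0.45 0.55 0.65
```

```text
time: 18.42
eef_pos: [0.6073, -0.2524, 0.0576]
orientation: [0.674, -0.215, 0.673, 0.216]
contact_force: [0.7, -0.1, -3.1]
grip_width: 0.0127
t 18.42 yaw -0.360 q 0.003 ring 0.093 r 0.0846 z 0.0576 | Ft -0.1 Fr 0.7 Fz -3.1 w 0.0127 jaw 35.5
to yaw -0.45 dp [ 0.0037 -0.0286 -0.0424]
to yaw -0.55 dp [ 0.0035 -0.0532 -0.0933]
to yaw -0.65 dp [ 0.0034 -0.0727 -0.1465]
```

The post is gripped (opening 12.7 mm, near its 14 mm), with the lever at q ≈ 0. I'll start the pull in small arcs.

```bash
python3 -m crank '{"dp":[[0,-0.014,-0.021],[0,-0.014,-0.021],[0,-0.012,-0.025],[0,-0.012,-0.025]],"rot":[[0,0,0],[0,0,0],[0,0,0],[0,0,0]]}'; python3 lev.py 0.55 0.65 0.75
```

```text
time: 18.75
eef_pos: [0.6017, -0.2646, 0.0576]
orientation: [0.675, -0.214, 0.671, 0.218]
contact_force: [5.3, 8.8, -2.8]
grip_width: 0.012
t 18.75 yaw -0.518 q 0.161 ring 0.251 r 0.0848 z 0.0576 | Ft -10.3 Fr 0.2 Fz -2.8 w 0.0120 jaw 35.6
to yaw -0.55 dp [ 0.0038 -0.0087 -0.0158]
to yaw -0.65 dp [ 0.0034 -0.0281 -0.069 ]
to yaw -0.75 dp [ 0.003  -0.0421 -0.1239]
```

```bash
python3 -m crank '{"dp":[[0,-0.008,-0.016]],"rot":[[0,0,0]]}' >/dev/null; python3 lev.py;  python3 -m crank '{"dp":[[0,-0.008,-0.02]],"rot":[[0,0,0]]}'>/dev/null; python3 lev.py; python3 -m crank '{"dp":[[0,-0.007,-0.02]],"rot":[[0,0,0]]}'>/dev/null; python3 lev.py;python3 -m crank '{"dp":[[0,-0.007,-0.02]],"rot":[[0,0,0]]}'>/dev/null; python3 lev.py 0.75 0.85
```

```text
t 18.83 yaw -0.544 q 0.187 ring 0.277 r 0.0848 z 0.0575 | Ft -7.1 Fr -1.6 Fz -1.7 w 0.0122 jaw 35.5
t 18.92 yaw -0.575 q 0.218 ring 0.308 r 0.0848 z 0.0576 | Ft -7.8 Fr -0.9 Fz -2.3 w 0.0119 jaw 35.5
t 19.00 yaw -0.607 q 0.250 ring 0.340 r 0.0848 z 0.0576 | Ft -6.3 Fr 0.7 Fz -2.4 w 0.0122 jaw 35.6
t 19.08 yaw -0.641 q 0.284 ring 0.374 r 0.0848 z 0.0575 | Ft -6.5 Fr -1.1 Fz -2.3 w 0.0124 jaw 35.6
to yaw -0.75 dp [ 0.0029 -0.0168 -0.0593]
to yaw -0.85 dp [ 0.0022 -0.0252 -0.1153]
```

```bash
for i in 1; do python3 -m crank '{"dp":[[0,-0.006,-0.02]],"rot":[[0,0,0]]}' >/dev/null; python3 lev.py;  python3 -m crank '{"dp":[[0,-0.006,-0.02]],"rot":[[0,0,0]]}'>/dev/null; python3 lev.py; python3 -m crank '{"dp":[[0,-0.005,-0.02]],"rot":[[0,0,0]]}'>/dev/null; python3 lev.py;python3 -m crank '{"dp":[[0,-0.004,-0.02]],"rot":[[0,0,0]]}'>/dev/null; python3 lev.py;python3 -m crank '{"dp":[[0,-0.003,-0.02]],"rot":[[0,0,0]]}'>/dev/null; python3 lev.py;python3 -m crank '{"dp":[[0,-0.003,-0.02]],"rot":[[0,0,0]]}'>/dev/null; python3 lev.py 0.85 0.95;done
```

```text
t 19.17 yaw -0.676 q 0.319 ring 0.409 r 0.0848 z 0.0575 | Ft -4.9 Fr -1.2 Fz -2.2 w 0.0123 jaw 35.6
t 19.25 yaw -0.711 q 0.354 ring 0.444 r 0.0848 z 0.0575 | Ft -6.0 Fr -1.7 Fz -2.2 w 0.0121 jaw 35.6
t 19.33 yaw -0.742 q 0.385 ring 0.475 r 0.0848 z 0.0576 | Ft -11.5 Fr -1.1 Fz -2.5 w 0.0120 jaw 35.6
t 19.42 yaw -0.768 q 0.411 ring 0.501 r 0.0848 z 0.0576 | Ft -12.4 Fr -0.4 Fz -5.1 w 0.0126 jaw 35.6
t 19.50 yaw -0.793 q 0.436 ring 0.526 r 0.0848 z 0.0576 | Ft -9.5 Fr -0.4 Fz -4.1 w 0.0124 jaw 35.6
t 19.58 yaw -0.818 q 0.461 ring 0.551 r 0.0849 z 0.0576 | Ft -9.7 Fr -0.2 Fz -3.4 w 0.0122 jaw 35.6
to yaw -0.85 dp [ 0.0035 -0.0029 -0.0177]
to yaw -0.95 dp [ 0.0024 -0.0057 -0.0743]
```

The pull rises from ring ≈0.46 on, as expected 0.1 rad before the 0.56 click, so the ring estimate holds up. Continuing.

```bash
for i in 1; do python3 -m crank '{"dp":[[0,-0.002,-0.02]],"rot":[[0,0,0]]}' >/dev/null; python3 lev.py;  python3 -m crank '{"dp":[[0,-0.001,-0.02]],"rot":[[0,0,0]]}'>/dev/null; python3 lev.py; python3 -m crank '{"dp":[[0,-0.001,-0.02]],"rot":[[0,0,0]]}'>/dev/null; python3 lev.py;python3 -m crank '{"dp":[[0,0,-0.02]],"rot":[[0,0,0]]}'>/dev/null; python3 lev.py;python3 -m crank '{"dp":[[0,0.001,-0.02]],"rot":[[0,0,0]]}'>/dev/null; python3 lev.py;python3 -m crank '{"dp":[[0,0.001,-0.02]],"rot":[[0,0,0]]}'>/dev/null; python3 lev.py;python3 -m crank '{"dp":[[0,0.002,-0.02]],"rot":[[0,0,0]]}'>/dev/null; python3 lev.py 1.1 1.217;done
```

```text
t 19.67 yaw -0.845 q 0.488 ring 0.578 r 0.0849 z 0.0576 | Ft -7.6 Fr -1.0 Fz -3.3 w 0.0120 jaw 35.6
t 19.75 yaw -0.874 q 0.517 ring 0.607 r 0.0849 z 0.0576 | Ft -7.5 Fr -0.2 Fz -3.4 w 0.0120 jaw 35.6
t 19.83 yaw -0.904 q 0.547 ring 0.637 r 0.0849 z 0.0576 | Ft -6.9 Fr -1.5 Fz -3.6 w 0.0122 jaw 35.6
t 19.92 yaw -0.936 q 0.579 ring 0.669 r 0.0849 z 0.0575 | Ft -6.9 Fr -1.7 Fz -3.0 w 0.0127 jaw 35.6
t 20.00 yaw -0.968 q 0.611 ring 0.701 r 0.0849 z 0.0576 | Ft -6.6 Fr -1.3 Fz -3.5 w 0.0124 jaw 35.7
t 20.08 yaw -0.997 q 0.640 ring 0.730 r 0.0850 z 0.0576 | Ft -10.9 Fr -1.4 Fz -3.9 w 0.0123 jaw 35.7
t 20.17 yaw -1.022 q 0.665 ring 0.755 r 0.0850 z 0.0576 | Ft -14.0 Fr -2.1 Fz -6.4 w 0.0123 jaw 35.7
to yaw -1.1 dp [ 0.0029  0.0048 -0.044 ]
to yaw -1.217 dp [ 0.0011  0.0187 -0.1088]
```

```bash
for i in 1; do python3 -m crank '{"dp":[[0,0.002,-0.02]],"rot":[[0,0,0]]}' >/dev/null; python3 lev.py;  python3 -m crank '{"dp":[[0,0.002,-0.02]],"rot":[[0,0,0]]}'>/dev/null; python3 lev.py; python3 -m crank '{"dp":[[0,0.003,-0.02]],"rot":[[0,0,0]]}'>/dev/null; python3 lev.py;python3 -m crank '{"dp":[[0,0.004,-0.02]],"rot":[[0,0,0]]}'>/dev/null; python3 lev.py;python3 -m crank '{"dp":[[0,0.004,-0.02]],"rot":[[0,0,0]]}'>/dev/null; python3 lev.py 1.217;done
```

```text
t 20.25 yaw -1.045 q 0.688 ring 0.778 r 0.0850 z 0.0576 | Ft -12.4 Fr -1.6 Fz -5.2 w 0.0124 jaw 35.7
t 20.33 yaw -1.069 q 0.712 ring 0.802 r 0.0850 z 0.0576 | Ft -11.0 Fr -2.3 Fz -3.2 w 0.0122 jaw 35.7
t 20.42 yaw -1.095 q 0.738 ring 0.828 r 0.0850 z 0.0575 | Ft -9.5 Fr -1.6 Fz -4.4 w 0.0121 jaw 35.7
t 20.50 yaw -1.122 q 0.765 ring 0.855 r 0.0850 z 0.0575 | Ft -9.1 Fr -1.5 Fz -4.5 w 0.0123 jaw 35.7
t 20.58 yaw -1.151 q 0.794 ring 0.884 r 0.0851 z 0.0575 | Ft -8.4 Fr -1.8 Fz -4.2 w 0.0120 jaw 35.8
to yaw -1.217 dp [ 0.0022  0.0093 -0.0363]
```

```bash
for i in 1; do python3 -m crank '{"dp":[[0,0.005,-0.02]],"rot":[[0,0,0]]}' >/dev/null; python3 lev.py;  python3 -m crank '{"dp":[[0,0.005,-0.02]],"rot":[[0,0,0]]}'>/dev/null; python3 lev.py; python3 -m crank '{"dp":[[0,0.001,-0.006]],"rot":[[0,0,0]]}'>/dev/null; python3 lev.py;python3 -m crank '{"dp":[[0,0.001,-0.004]],"rot":[[0,0,0]]}'>/dev/null; python3 lev.py; done
python3 - <<'E'
from workcell import arm
import cv2,numpy as np
for n in ["wrist","top","scene"]:
    f=arm.grab_frame(n); cv2.imwrite(f"pics/{n}9.png",f["img"]); np.savez(f"{n}9.npz",**f)
I=cv2.imread("pics/top9.png"); cv2.imwrite("pics/top9c.png",cv2.resize(I[235:335,285:445],(800,500)))
I=cv2.imread("pics/scene9.png"); cv2.imwrite("pics/scene9c.png",cv2.resize(I[140:300,270:470],(750,600)))
E
python3 lev.py 1.217
```

```text
t 20.67 yaw -1.181 q 0.824 ring 0.914 r 0.0851 z 0.0575 | Ft -7.7 Fr -2.6 Fz -3.6 w 0.0123 jaw 35.8
t 20.75 yaw -1.213 q 0.856 ring 0.946 r 0.0851 z 0.0575 | Ft -7.9 Fr -3.0 Fz -3.1 w 0.0124 jaw 35.8
t 20.83 yaw -1.222 q 0.865 ring 0.955 r 0.0851 z 0.0576 | Ft -7.3 Fr -3.0 Fz -3.9 w 0.0120 jaw 35.8
t 20.92 yaw -1.225 q 0.868 ring 0.958 r 0.0851 z 0.0576 | Ft -7.7 Fr -3.1 Fz -5.5 w 0.0123 jaw 35.9
t 21.07 yaw -1.225 q 0.868 ring 0.958 r 0.0851 z 0.0576 | Ft -7.6 Fr -2.9 Fz -4.2 w 0.0122 jaw 35.9
to yaw -1.217 dp [ 0.0039 -0.0004  0.0044]
```

View pics/wrist9.png

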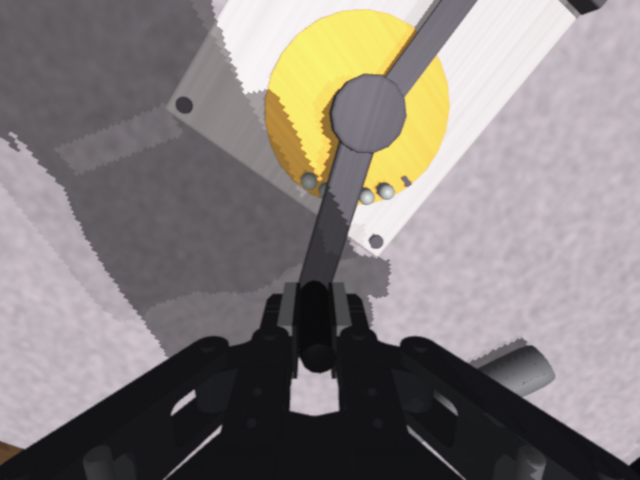

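View pics/scene9c.png

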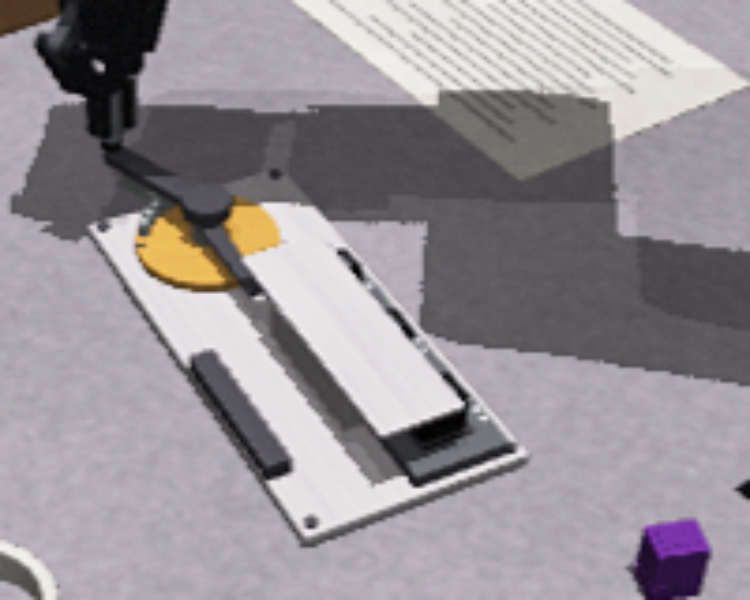

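View pics/top9c.png

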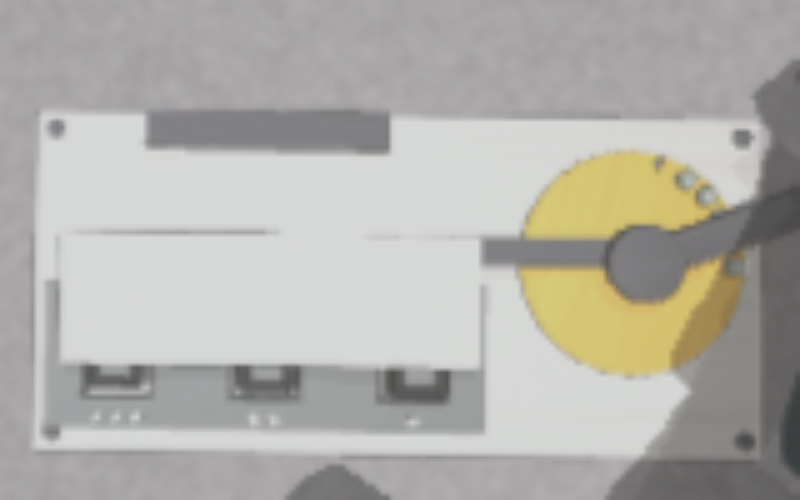

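The wrist view shows the arm at (340,190) between pins 3 and 4, with the post pinched at (315,300). The top view shows the keeper about 30 mm over the relays (q ≈ 0.86) and the zero mark at 0.27 rad, which agrees with the pins. The lever holds steady at ring angle 0.958. Handing in.

```bash
python3 lev.py
python3 - <<'E'
from workcell import arm
import numpy as np
print(np.abs(arm.get_obs()["joint_velocities"]).max()); print(arm.job_done())
E
python3 lev.py
```

```text
t 21.07 yaw -1.225 q 0.868 ring 0.958 r 0.0851 z 0.0576 | Ft -7.6 Fr -2.9 Fz -4.2 w 0.0122 jaw 35.9
0.0011775518142874536
the job is handed in; nothing more can be done
None
the job is handed in; nothing more can be done
```

I seated a relay in pocket 2 and then the other in pocket 3, then pulled the lever three clicks and handed in at 21.1 s, still holding its post. The hand-in reports no verdict.

- **Relays:** Measured before the pull, all three relay tops read 46.8 mm, which is level with relay 1. Their centres were within about 2 mm of the pockets. After the pull I saw them only partly, under the keeper plate.
- **Lever:** The last check put the arm at 0.958 rad clockwise of the click ring's zero mark, inside the 0.84–1.06 range and steady. The zero mark and pins in the camera images agree with this. So do the pull-force rises before the second and third clicks, and the keeper's slide of about 30 mm.
- **Grip:** The spring load on the tool was about 7.6 N, with the fingers closed on the post at a 70 N setting. The opening reads 12.2 mm against the 14 mm post. I put that down to pad give or sensor offset.
- **Other parts:** I never touched the other bench parts on purpose, and I did not measure their positions again at the end. No check failed.

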